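# Index the dish-reading magnifier to the next dish

### The job

The two dishes that have been read are covered; move the magnifier on to the open pink dish, which is one hole away on one side or the other. Hook a fingertip through the pull ring and lift the spring index pin out of its hole without gripping the ring, swing the arm that one hole, let the pin drop fully home there, and take the hand away. Do not swing the wrong way or past the dish, and leave the dishes and the things around standing where they are.

Things in the scene. Friction and masses are not known exactly. Their poses are not given: they have to be found in the camera images.
- reader: Dish reader, fixed to the bench: white base of two joined slabs, about 260 mm across and 12 mm thick, with three round black nests on its far part, and an aluminium column. Origin: on the vertical pivot axis, at bench level. The nests' centres lie 135 mm from the pivot, at -95, -65 and -35 degrees from x about z.
- index_plate: Aluminium index plate on the column, fixed, top 127 mm above the bench. Its right rim (the robot's right) has five holes, 105 mm from the pivot and 30 degrees apart: the middle one (at 180 degrees from x) for the middle nest, its neighbours for the outer nests, the outermost two for parking. Origin and axes as reader.
- lens_arm (a joint): Swing of the blue L-shaped arm about the pivot, rad, positive anticlockwise from above. 0: lens over the middle nest, pin in the middle hole (the start); +-0.524: neighbouring holes and nests; stops at +-1.10. Friction about 1 N at the ring: it stays where left. One leg of the arm carries the lens, on the far side of the pivot; the other, on the right of the pivot, carries pin and ring.
- index_pin (a joint): Lift of the spring index pin, m: 0 home in a hole, 0.011 riding on the plate between holes (clear of the hole from there up), 0.018 upper stop. The spring pushes it down with 7 N when home, 11 N at the top. Pin 10 mm thick, round nose, 1.2 mm play each way in the hole; it cannot leave a hole sideways and drops in by itself when swung slowly over one.
- lens_centre (a point): Centre of the magnifier lens, in a black ring 80 mm across, 135 mm from the pivot, 134 mm above the bench.
- ring_hook (a point): Underside of the middle of the pull ring's top bar, 217 mm above the bench with the pin home, right above the pin. Its x axis points level through the ring, from outside towards the pivot; y runs along the top bar; z is up.
- pull_ring: Upright steel pull ring on top of the pin, of 8 mm round bar: a rounded rectangle, opening 60 mm wide (along y) and 44 mm high, seen through along x. Free space before and behind; the arm's top lies 33 mm below the opening, with a 25 mm thick, 20 mm high plunger housing under the ring. Origin: on the pin's axis, 87 mm below the top bar's underside; axes as ring_hook.
- ring_rim: The outer half of that bar: the ring's outside all round, and the front and back of its top bar above the middle, 0.5 mm proud. A hook through the opening bears only on the inside of the bar; fingers pressing here while the pin is up count as gripping. Origin and axes as pull_ring.
- pink_dish: Open pink dish, 60 mm across, 28 mm high, standing loose in one of the two outer nests (the next to be read). Origin: centre of its underside.
- covered_dish_mid: Dish with a white lid, 59 mm across, 20 mm high, loose in the middle nest. Origin: centre of its underside.
- covered_dish_side: Same white-lidded dish, in the other outer nest. Origin: centre of its underside.
- timer: White bench timer lying flat, 64 x 90 x 18 mm, loose, to be left alone. Origin: centre of its underside.
- reagent_bottle: White bottle with a red cap, 48 mm across, 110 mm high, loose, to be left alone. Origin: centre of its underside.
- tape_roll: Roll of green tape lying flat, 99 mm across, 19 mm high, loose, to be left alone. Origin: centre of its underside.
- blue_cap_tube: Small tube with a blue cap, lying, 53 mm long, 20 mm thick, loose, to be left alone. Origin: centre of its underside.
There are look-alikes about, which are no part of the job. Leave any black look-alike of the covered_dish_side alone. Leave any green look-alike of the covered_dish_mid alone.

How it is judged:
On the way, in this order (a step that is already met when the one before it is completed fails the run):
1. the fingers lift the index pin clear of its hole (11 mm) while the arm is still at the middle hole (value of joint index_pin above 0.0112 m and contact force between the fingers and pull_ring above 1 N and value of joint lens_arm between -0.08 and 0.08 rad), for 0.1 s.
2. the pin has dropped home in the next hole, with the lens over the pink dish (value of joint index_pin below 0.002 m and horizontal distance between lens_centre and pink_dish below 0.012 m), for 0.2 s.
At the end, for the whole second after the job is handed in: The pin is home (within 2 mm of the bottom) in the pink dish's hole, the lens is centred over the pink dish within 12 mm and at rest, the dishes stand upright within 8 mm and the things around within 15 mm of where they stood (all of step 2 and velocity of joint lens_arm between -0.02 and 0.02 rad/s and angle between each of pink_dish, covered_dish_mid, covered_dish_side, reagent_bottle's own z axis and vertical below 0.1 rad and distance of each of pink_dish, covered_dish_mid, covered_dish_side from where it was at the start of the episode below 0.008 m and distance of each of timer, reagent_bottle, tape_roll, blue_cap_tube from where it was at the start of the episode below 0.015 m); the robot touches nothing.
It fails at once if the pin is held up by gripping the ring (fingers press over 3 N on the outer half of its bar while the pin is lifted more than 3 mm) (value of joint index_pin above 0.003 m and contact force between the fingers and ring_rim above 3 N).
It fails at once if the arm is swung the wrong way, half-way to the other covered dish or further (horizontal distance between lens_centre and covered_dish_side below 0.035 m).
It fails at once if the arm is swung 15 degrees or more past the pink dish's hole (value of joint lens_arm above 0.785 rad or value of joint lens_arm below -0.785 rad).
It fails at once if a dish is moved more than 8 mm or lifted (distance of any of pink_dish, covered_dish_mid, covered_dish_side from where it was at the start of the episode above 0.008 m).
It fails at once if one of the things around is moved more than 15 mm or lifted (distance of any of timer, reagent_bottle, tape_roll, blue_cap_tube from where it was at the start of the episode above 0.015 m).
It also fails if it takes over 45 s, if anything falls off the work surface, if the arm or the gripper's body presses on something with over 40 N, if the wrist force passes 120 N, or if a joint passes its speed limit or range.

### The arm

A 7-joint arm with a two-finger parallel gripper is mounted at the origin on a cart in front of the work surface, level with it; the furniture and walls round the work are solid. World frame = base frame: x ahead of the robot, y to its left, z up, the work surface at z = 0. Lengths are in m, angles in rad, forces in N, time in s.
With the tool pointing down it reaches from about 0.425 to 0.8 m from the base axis. Payload 8.3 kg.
Tool frame: the origin (TCP) lies between the finger pads; the fingertips stand 14 mm ahead of it and the grasp point (between the pads) lies 5 mm behind it; z points along the fingers, y is the line along which they close (so a half turn about z gives the same grasp; the last joint's range is limited). The gripper opens to 85 mm and grips with 20 to 120 N. Pads are 22 mm wide; open, the fingers measure 114 mm over their backs; the gripper's body (76 mm by 85 mm) begins 54 mm behind the grasp point. The pads swing forward as they close: fully open they stand 13 mm farther back than shut.
Start: joints at [1.164, 0.383, 0.016, 1.37, -0.006, 1.388, -0.046], TCP at [0.211, -0.588, 0.217] pointing down, gripper open.
Joint ranges: [-2.95, 2.95], [-0.25, 2.06], [-1.52, 1.56], [0.18, 2.33], [-1.44, 4.58], [0.02, 2.06], [-3.01, 3.01]. Speed limits (rad/s): [2.39, 2.39, 3.01, 3.01, 3.14, 3.14, 3.14].

### API

Orientations are given as a unit quaternion [w, x, y, z].
In Python, from bench import bot gives the robot as it stands.
- The arm moves only by the shell command python3 -m crank 'ROWS' [OPENING] [FORCE]. ROWS is JSON, a list that holds one entry, the list of rows, each a list of 4 numbers: the shift along the tool's x, y, z in cm, then the turn about the tool's z in degrees. A call has 1 to 5 rows; each row shifts and turns the commanded pose from where the row before left it, along the tool's axes as they then stand; what a row does not reach is not made up. A row lasts 1/8 s, in which the tool goes at most 62.5 mm and 10.7 degrees, less where a joint would pass 70% of its speed; a pose out of reach is approached as far as the arm can. A call is refused whole if a number of a shift passes 6.25 or a number of a turn 10.7, either way. A call with a gripper value outside its range is refused whole. OPENING is the opening, from 0 (shut) to 1 (fully open), set as the call begins (- or left out, the last holds). The fingers move at their own pace and stop on an object; FORCE is the grip in N (left out, the last holds). Time passes only in rows, so rows that do not move let the fingers close. It gives the time, the measured TCP pose, the force, the opening and the grip force at its end, in the units of the state.
- bot.state(): the state, without advancing time (a new reading comes with each control period).
- bot.get_image(name): name is "scene" or "top" or "wrist"; returns the picture (480x640x3 uint8, blue, green, red); there is no depth.
- bot.get_calibration(name): a dict with "fx", "fy", "cx", "cy" (pixels), "dist" ([k1, k2, p1, p2, k3] as OpenCV has them; the pictures are not rectified), "pose" (4x4, takes a point from camera to world coordinates); the wrist camera has in their place "hand_eye" (4x4, takes a point from camera to tool coordinates, whose origin is the TCP and whose axes are the flange's). Camera axes: x right, y up, looking along -z (the intrinsics and any distortion apply to the point x, -y, -z); pixel columns grow to the right and rows downward; lengths in m; the calibration is good to about 2 mm. A picture is of the moment at which its call begins: read the wrist's pose just before it. get_calibration takes no time and is no camera call.
- bot.hand_in(): hands the job in; it is judged then, once.
The state is a dict: "time_s": time; "q": joint angles; "joint_velocities": joint speeds; "effort": joint torques, N m; "tcp_pos": TCP position; "tool_rot": TCP orientation; "force": force on the tool from outside, world axes, zero at the start; "torque": the same for the moment, N m; "grip_width": finger opening in m; "grip_force": force on a finger pad.
Only numpy, scipy, OpenCV 4.12 (cv2) and the standard library are available. Lean on these libraries where they do the work, as an engineer would, in place of code of your own. Each camera call takes 0.05 s, during which the arm holds its last target. There are 200 camera calls.

## Working session

There is one attempt and no reset: what is moved stays moved. The work goes in short steps, Python scripts to look and compute and a shell command to move; the robot and the scene stay as the last step left them, time stands still between calls to the robot, and variables do not carry over. Pictures are saved under pics/ and viewed, at most 10 in all, crops included, and the job is handed in when it is done.

```bash
mkdir -p pics; ls
python3 - <<'E'
from bench import bot
import cv2,numpy as np
for n in("scene","top"):
    cv2.imwrite(f"pics/{n}0.png",bot.get_image(n))
    c=bot.get_calibration(n);print(n,c["fx"],c["fy"],c["cx"],c["cy"],c["dist"]);print(np.round(c["pose"],3).tolist())
s=bot.state();print(s)
print(bot.get_calibration("wrist"))
E
```

```text
pics
scene 594.8317188317357 594.8317188317357 319.1649259351214 232.72712056234147 [-0.1346899  0.         0.         0.         0.       ]
[[-0.513, 0.61, -0.604, -0.051], [-0.858, -0.381, 0.344, 0.177], [-0.02, 0.695, 0.719, 0.871], [0.0, 0.0, 0.0, 1.0]]
top 553.8157415419811 553.8157415419811 326.8762662175999 234.5768779769848 [-0.15077238  0.          0.          0.          0.        ]
[[-0.08, 0.974, -0.213, 0.397], [-0.997, -0.078, 0.018, -0.148], [0.001, 0.214, 0.977, 1.058], [0.0, 0.0, 0.0, 1.0]]
{'time_s': 0.1, 'q': array([ 1.16407937,  0.38415213,  0.01636897,  1.37103865, -0.00631408,
        1.3881999 , -0.04651452]), 'joint_velocities': array([-8.86090162e-04, -1.06356140e-03,  2.70662868e-04, -2.69926137e-03,
        4.49877758e-06,  5.14573015e-04,  5.67382899e-04]), 'effort': array([ 6.01568841e-03, -6.29127359e+01,  8.49259738e-01, -3.72755706e+01,
        1.69315335e-02,  1.05264306e-02, -5.40941073e-05]), 'tcp_pos': array([ 0.21056053, -0.58795892,  0.21598476]), 'tool_rot': array([-8.61093592e-04,  9.85255265e-01,  1.71088566e-01, -1.53928952e-04]), 'force': array([-0.96664806,  0.08281668, -0.38983705]), 'torque': array([-0.00033315,  0.00683295,  0.01392549]), 'grip_force': 0.0, 'grip_width': 0.08525584061849979}
{'fx': 423.1140443280974, 'fy': 423.1140443280974, 'cx': 317.8845442412718, 'cy': 242.51780302046734, 'dist': array([-0.02715518,  0.        ,  0.        ,  0.        ,  0.        ]), 'hand_eye': array([[ 1.78487449e-04,  9.58233245e-01,  2.85987791e-01,
         7.31375695e-02],
       [ 9.99999980e-01, -1.46560171e-04, -1.33042801e-04,
        -2.81411565e-04],
       [-8.55716155e-05,  2.85987809e-01, -9.58233252e-01,
        -1.57156725e-01],
       [ 0.00000000e+00,  0.00000000e+00,  0.00000000e+00,
         1.00000000e+00]])}
```

View pics/scene0.png

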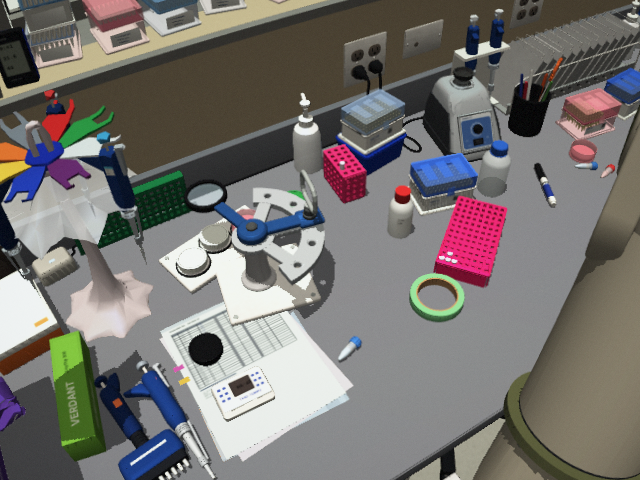

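View pics/top0.png

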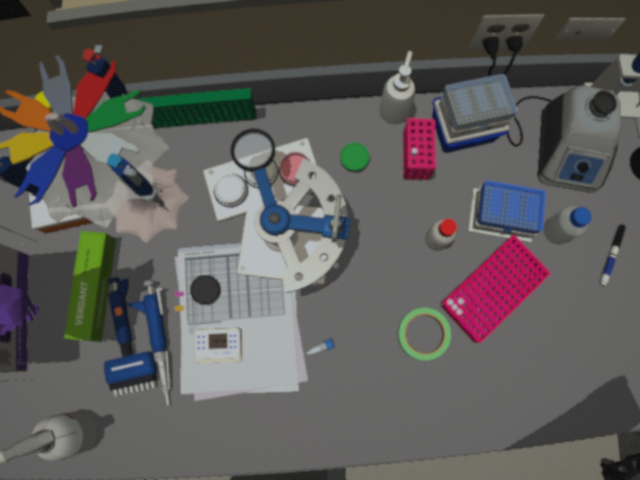

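The scene picture shows the lens over the middle nest at (207,195), with white lids at (193,262) and (215,236) and the pink dish at (243,222). In the top picture pink is at (294,168), to the right of the lens at (253,150), so the arm has to swing clockwise (negative). The ring is at about (338,218) in the top picture.

```bash
cat > h.py <<'E'
import numpy as np,cv2
from bench import bot
def ray(n,uv,T=None):
    c=bot.get_calibration(n);K=np.array([[c["fx"],0,c["cx"]],[0,c["fy"],c["cy"]],[0,0,1]])
    p=cv2.undistortPoints(np.array([[uv]],float),K,np.array(c["dist"])).ravel()
    T=np.array(c["pose"]) if T is None else T
    return T[:3,3],T[:3,:3]@[p[0],-p[1],-1]
def onz(n,uv,z,T=None):
    o,d=ray(n,uv,T);return o+d*(z-o[2])/d[2]
E
python3 - <<'E'
from h import *
np.set_printoptions(precision=4,suppress=True)
im=bot.get_image("top");hsv=cv2.cvtColor(im,cv2.COLOR_BGR2HSV)
print("lens",onz("top",(253,150),.134),"pivot",onz("top",(274,219),.15),"pink",onz("top",(294,168),.035))
print("ring top ends",onz("top",(341,195),.225),onz("top",(338,240),.225))
big=cv2.resize(im[130:300,220:380],None,fx=4.5,fy=3.5,interpolation=cv2.INTER_CUBIC)
sc=bot.get_image("scene")[160:250,270:350];sc=cv2.resize(sc,None,fx=6,fy=6,interpolation=cv2.INTER_CUBIC)
h=max(big.shape[0],sc.shape[0])
cv2.imwrite("pics/c1.png",cv2.resize(np.hstack([cv2.resize(im[150:270,290:370],(360,540),interpolation=cv2.INTER_CUBIC),sc[:540]]),(800,515)))
E
python3 -m crank --help
```

```text
lens [ 0.7634 -0.046   0.134 ] pivot [ 0.6299 -0.0773  0.15  ] pink [ 0.7584 -0.1133  0.035 ]
ring top ends [ 0.6409 -0.1901  0.225 ] [ 0.5695 -0.1793  0.225 ]invalid input: not JSON, or not a number
```

View pics/c1.png

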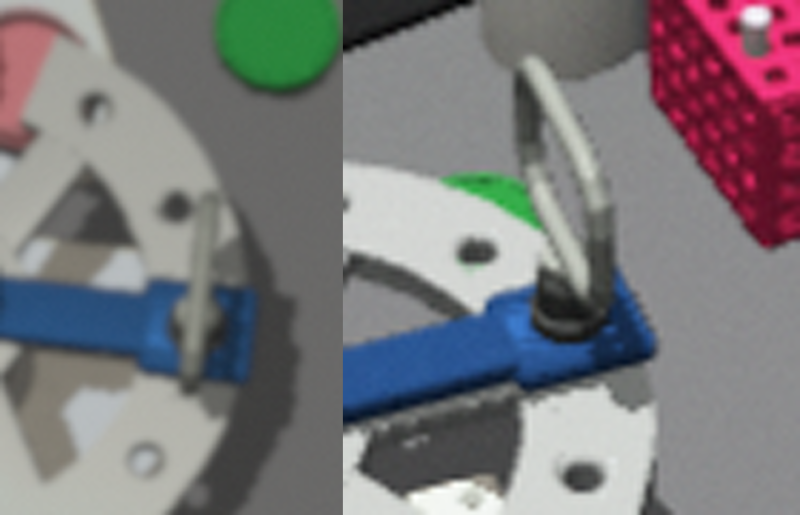

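The crops confirm the ring's top bar runs tangentially, at about (0.605, -0.185), with the pivot at about (0.630, -0.077). The rows have no tilt, and a finger pointing straight down can't hook the bar. I'll find out what the arm does at the edge of its reach ("approached as far as the arm can") in the free space on the right.

```bash
python3 -m crank '[[[0,0,-6,0],[0,6,-2,0],[0,6,0,0],[0,6,0,0],[0,6,0,0]]]' 0; python3 -c "
from bench import bot;s=bot.state();print(s['q'].round(3),s['tool_rot'].round(3),s['tcp_pos'])"
```

```text
time_s: 0.82
tcp_pos: [0.2669, -0.7669, 0.2926]
tool_rot: [0.003, 0.987, 0.159, 0.011]
force: [-4.6, -3.1, 0.9]
grip_width: -0.0003
grip_force: 0.0
[ 1.156  0.958  0.306  0.296 -0.284  1.889 -0.01 ] [0.003 0.987 0.159 0.011] [ 0.26687874 -0.76694783  0.29263237]
```

```bash
python3 -m crank '[[[0,6,0,0],[0,6,0,0],[0,6,0,0],[0,6,0,0]]]'; python3 -c "
from bench import bot;s=bot.state();print(s['q'].round(3),s['tool_rot'].round(3),s['tcp_pos'])"
```

```text
time_s: 1.32
tcp_pos: [0.2575, -0.8303, 0.2579]
tool_rot: [0.044, 0.99, 0.127, 0.03]
force: [0.1, -0.1, 0.3]
grip_width: -0.0002
grip_force: 0.0
[ 1.167  1.13   1.272  0.182 -1.251  1.859  0.021] [0.044 0.99  0.127 0.03 ] [ 0.25746778 -0.8302857   0.25785532]
```

```bash
cat > st.py <<'E'
from bench import bot
from scipy.spatial.transform import Rotation as R
import numpy as np
np.set_printoptions(precision=3,suppress=True)
s=bot.state();w,x,y,z=s['tool_rot'];M=R.from_quat([x,y,z,w]).as_matrix()
print('q',s['q'],'pos',s['tcp_pos'],'t',s['time_s']);print('x',M[:,0],'y',M[:,1],'z',M[:,2],'tilt',np.degrees(np.arccos(-M[2,2])))
E
python3 -m crank '[[[0,6,-6,0],[0,6,-6,0],[0,6,-6,0],[0,6,-6,0]]]'>/dev/null; python3 st.py;python3 -m crank '[[[0,6,0,0],[0,6,0,0],[0,6,0,0],[0,6,0,0]]]'>/dev/null; python3 st.py
```

```text
q [ 1.172  1.002  1.402  0.183 -1.367  1.846  0.033] pos [ 0.246 -0.833  0.38 ] t 1.825
x [0.965 0.256 0.055] y [ 0.234 -0.939  0.252] z [ 0.116 -0.23  -0.966] tilt 14.959671464373447
q [ 1.183  1.049  1.402  0.183 -1.391  1.636  0.039] pos [ 0.262 -0.911  0.364] t 2.325
x [0.964 0.257 0.06 ] y [ 0.211 -0.888  0.408] z [ 0.159 -0.381 -0.911] tilt 24.35066157798918
```

Pushing past the reach limit tilts the tool, and the tilt stays. The hook should enter from outside, pointing toward the pivot (roughly azimuth 60-77°), so I'll go to the inner reach limit at azimuth of about -100° and push inward.

```bash
cat >> st.py <<'E'
import sys
if len(sys.argv)>1:
    d=np.array(eval(sys.argv[1]))-s['tcp_pos'];print('tool cm to goal',M.T@d*100)
    for n,v in zip('XYZ',np.eye(3)): print('1cm world',n,M.T@v)
E
python3 st.py "(-0.08,-0.45,0.38)"
```

```text
q [ 1.183  1.049  1.402  0.183 -1.391  1.636  0.039] pos [ 0.262 -0.911  0.364] t 2.325
x [0.964 0.257 0.06 ] y [ 0.211 -0.888  0.408] z [ 0.159 -0.381 -0.911] tilt 24.35066157798918
tool cm to goal [-21.045 -47.541 -24.456]
1cm world X [0.964 0.211 0.159]
1cm world Y [ 0.257 -0.888 -0.381]
1cm world Z [ 0.06   0.408 -0.911]
```

```bash
python3 -m crank '[[[-2,-4.8,-2.4,0],[-2,-4.8,-2.4,0],[-2,-4.8,-2.4,0],[-2,-4.8,-2.4,0],[-2,-4.8,-2.4,0]]]'>/dev/null; python3 st.py; python3 -m crank '[[[-2,-4.8,-2.4,0],[-2,-4.8,-2.4,0],[-2,-4.8,-2.4,0],[-2,-4.8,-2.4,0],[-2,-4.8,-2.4,0]]]'; python3 st.py "(-0.04,-0.2,0.38)"
```

```text
q [ 0.528  0.638  1.536  1.306 -0.931  1.437  0.58 ] pos [ 0.122 -0.718  0.374] t 2.95
x [0.965 0.257 0.055] y [ 0.213 -0.886  0.412] z [ 0.154 -0.386 -0.909] tilt 24.57903153518273
time_s: 3.58
tcp_pos: [0.0112, -0.5455, 0.3677]
tool_rot: [0.171, 0.977, 0.11, 0.068]
force: [-0.3, -2.0, -0.6]
grip_width: 0.0002
grip_force: 0.0
q [ 0.49  -0.228  0.953  1.654  0.052  1.274  0.111] pos [ 0.011 -0.545  0.368] t 3.575
x [0.966 0.239 0.095] y [ 0.192 -0.917  0.35 ] z [ 0.171 -0.319 -0.932] tilt 21.23643983118637
tool cm to goal [  3.421 -32.235 -13.055]
1cm world X [0.966 0.192 0.171]
1cm world Y [ 0.239 -0.917 -0.319]
1cm world Z [ 0.095  0.35  -0.932]
```

```bash
python3 -m crank '[[[0.5,-5.5,-1.9,0],[0.5,-5.5,-1.9,0],[0.5,-5.5,-1.9,0],[0.5,-5.5,-1.9,0],[0.5,-5.5,-1.9,0]]]'>/dev/null; python3 st.py; python3 -m crank '[[[0.5,-6,0,0],[0.5,-6,0,0],[0.5,-6,0,0],[0.5,-6,0,0],[0.5,-6,0,0]]]'; python3 st.py "(-0.04,-0.2,0.38)"
```

```text
q [ 1.544 -0.249  0.133  1.739 -0.193  1.332  0.348] pos [-0.014 -0.468  0.383] t 4.2
x [0.965 0.241 0.105] y [ 0.189 -0.912  0.364] z [ 0.183 -0.332 -0.925] tilt 22.28049381786949
time_s: 4.82
tcp_pos: [-0.0235, -0.4118, 0.306]
tool_rot: [0.127, 0.98, 0.117, 0.099]
force: [0.9, 1.3, 0.6]
grip_width: -0.0004
grip_force: 0.0
q [ 2.138 -0.254 -0.27   1.888 -0.361  1.356  0.591] pos [-0.023 -0.412  0.306] t 4.825
x [0.953 0.255 0.165] y [ 0.204 -0.94   0.272] z [ 0.225 -0.225 -0.948] tilt 18.54242809599449
tool cm to goal [  5.045 -18.241 -12.151]
1cm world X [0.953 0.204 0.225]
1cm world Y [ 0.255 -0.94  -0.225]
1cm world Z [ 0.165  0.272 -0.948]
```

```bash
python3 -m crank '[[[1.7,-5,-4.7,0],[1.7,-5,-4.7,0],[1.7,-5,-4.7,0],[1.7,-5,-4.7,0],[1.7,-5,-4.7,0]]]'>/dev/null; python3 st.py; python3 -m crank '[[[1.5,-6,-2.2,0],[1.5,-6,-2.2,0],[1.5,-6,-2.2,0],[1.5,-6,-2.2,0],[1.5,-6,-2.2,0]]]'; python3 st.py "(-0.04,-0.2,0.38)"
```

```text
q [ 2.346 -0.254 -0.327  1.842 -0.395  1.568  0.699] pos [-0.042 -0.355  0.325] t 5.45
x [0.935 0.247 0.254] y [ 0.205 -0.962  0.178] z [ 0.289 -0.114 -0.951] tilt 18.07691967262568
time_s: 6.08
tcp_pos: [-0.073, -0.2774, 0.3175]
tool_rot: [0.028, 0.975, 0.11, 0.189]
force: [1.6, 0.3, -0.3]
grip_width: 0.0002
grip_force: 0.0
q [ 2.555 -0.254 -0.324  1.877 -0.39   1.735  0.884] pos [-0.073 -0.277  0.317] t 6.075
x [0.905 0.225 0.362] y [ 0.204 -0.974  0.096] z [ 0.374 -0.013 -0.927] tilt 21.98560087107947
tool cm to goal [ 6.991 -6.268 -4.666]
1cm world X [0.905 0.204 0.374]
1cm world Y [ 0.225 -0.974 -0.013]
1cm world Z [ 0.362  0.096 -0.927]
```

The inward push does tilt it, but slowly, and q6 will reach its limit. The outer and upper limit tilts much faster, so I'll cross in front, high up, to the robot's left and look with the wrist camera on the way.

```bash
python3 st.py "(0.30,-0.40,0.5)"
```

```text
q [ 2.555 -0.254 -0.324  1.877 -0.39   1.735  0.884] pos [-0.073 -0.277  0.317] t 6.075
x [0.905 0.225 0.362] y [ 0.204 -0.974  0.096] z [ 0.374 -0.013 -0.927] tilt 21.98560087107947
tool cm to goal [37.581 21.315 -2.81 ]
1cm world X [0.905 0.204 0.374]
1cm world Y [ 0.225 -0.974 -0.013]
1cm world Z [ 0.362  0.096 -0.927]
```

```bash
python3 -m crank '[[[3,4.5,-1,0],[3,4.5,-1,0],[4.2,3,-0.5,0],[4.2,3,-0.5,0],[4.2,3,-0.5,0]]]'>/dev/null; python3 -m crank '[[[4.6,2,-0.3,0],[4.6,2,-0.3,0],[4.6,0,-0.3,0],[4.6,0,-0.3,0]]]';python3 st.py "(0.5,0,0.65)"
```

```text
time_s: 7.2
tcp_pos: [0.2854, -0.4121, 0.5155]
tool_rot: [0.03, 0.977, 0.103, 0.187]
force: [-0.0, -1.1, 0.0]
grip_width: -0.0001
grip_force: 0.0
q [ 2.145  0.041 -1.027  1.204 -0.299  1.721 -0.314] pos [ 0.285 -0.412  0.515] t 7.2
x [0.909 0.212 0.358] y [ 0.19  -0.977  0.096] z [ 0.37  -0.019 -0.929] tilt 21.77300919692824
tool cm to goal [ 33.063 -34.903  -5.34 ]
1cm world X [0.909 0.19  0.37 ]
1cm world Y [ 0.212 -0.977 -0.019]
1cm world Z [ 0.358  0.096 -0.929]
```

```bash
python3 -m crank '[[[3.5,-4,-0.6,0],[3.5,-4,-0.6,0],[3.5,-4,-0.6,0],[3.5,-4,-0.6,0],[3.5,-4,-0.6,0]]]'>/dev/null; python3 -m crank '[[[3.5,-4,-0.6,0],[3.5,-4,-0.6,0],[3.5,-4,-0.6,0],[2,-5,-0.6,0],[1,-5.5,-0.6,0]]]';python3 st.py "(0.3,0.45,0.7)"; python3 -c "
from bench import bot;import cv2
cv2.imwrite('pics/w1.png',bot.get_image('wrist'))"
```

```text
time_s: 8.45
tcp_pos: [0.4516, 0.0466, 0.6343]
tool_rot: [0.03, 0.977, 0.103, 0.187]
force: [1.2, 0.3, 0.6]
grip_width: -0.0001
grip_force: 0.0
q [ 1.304 -0.239 -1.063  1.008 -0.278  1.853 -1.279] pos [0.452 0.047 0.634] t 8.45
x [0.909 0.212 0.359] y [ 0.19  -0.977  0.098] z [ 0.371 -0.021 -0.928] tilt 21.817092436637033
tool cm to goal [ -2.858 -41.643 -12.566]
1cm world X [0.909 0.19  0.371]
1cm world Y [ 0.212 -0.977 -0.021]
1cm world Z [ 0.359  0.098 -0.928]
```

View pics/w1.png

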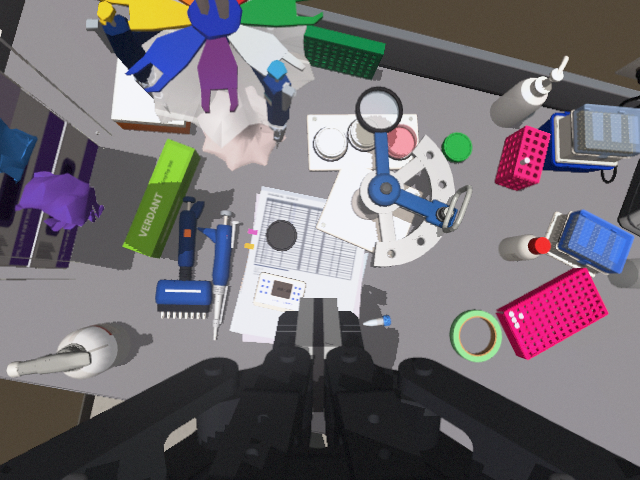

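The wrist view shows the left side is low clutter: the wash bottle at (80,350) and the glove rack at (60,200), both well below z≈0.6. The reader is unchanged, with its ring at (458,210). I'll continue to the left at this height.

```bash
python3 -m crank '[[[-0.5,-5.5,-1.5,0],[-0.5,-5.5,-1.5,0],[-0.5,-5.5,-1.5,0],[-0.5,-5.5,-1.5,0],[-0.5,-5.5,-1.5,0]]]'>/dev/null; python3 st.py; python3 -m crank '[[[-0.5,-5.5,-1.5,0],[-0.5,-5.5,-1.5,0],[-0.5,-5.5,-1.5,0],[-0.5,-5.5,-1.5,0],[-0.5,-5.5,-1.5,0]]]';python3 st.py "(0.3,0.45,0.7)"
```

```text
q [ 1.069 -0.254 -1.525  0.821 -0.068  1.984 -1.905] pos [0.343 0.295 0.659] t 9.125
x [0.905 0.203 0.373] y [ 0.184 -0.979  0.086] z [ 0.383 -0.009 -0.924] tilt 22.49601342919647
time_s: 9.75
tcp_pos: [0.1986, 0.4333, 0.6211]
tool_rot: [-0.034, 0.966, 0.116, 0.229]
force: [0.7, -1.2, -0.4]
grip_width: -0.0003
grip_force: 0.0
q [ 0.488 -0.254 -1.525  0.965  0.082  1.856 -2.374] pos [0.199 0.433 0.621] t 9.75
x [0.868 0.208 0.451] y [ 0.24  -0.971 -0.013] z [ 0.435  0.119 -0.893] tilt 26.79887806930209
tool cm to goal [12.711  0.707 -2.434]
1cm world X [0.868 0.24  0.435]
1cm world Y [ 0.208 -0.971  0.119]
1cm world Z [ 0.451 -0.013 -0.893]
```

```bash
python3 -m crank '[[[1.1,-5.8,0.5,0],[1.1,-5.8,0.5,0],[1.1,-5.8,0.5,0],[1.1,-5.8,0.5,0],[1.1,-5.8,0.5,0]]]'>/dev/null; python3 st.py; python3 -m crank '[[[1,-6,0,0],[1,-6,0,0],[1,-6,0,0],[1,-6,0,0],[1,-6,0,0]]]';python3 st.py "(0.3,0.45,0.7)"
```

```text
q [ 0.317 -0.254 -1.525  1.156  0.093  1.53  -2.538] pos [0.172 0.538 0.568] t 10.375
x [0.832 0.191 0.52 ] y [ 0.32  -0.932 -0.17 ] z [ 0.453  0.308 -0.837] tilt 33.19312592688712
time_s: 11.0
tcp_pos: [0.1177, 0.61, 0.5979]
tool_rot: [-0.227, 0.922, 0.156, 0.272]
force: [0.1, -0.6, 0.2]
grip_width: 0.0004
grip_force: 0.0
q [ 0.204 -0.254 -1.524  1.164  0.096  1.351 -2.629] pos [0.118 0.61  0.598] t 11.0
x [0.804 0.164 0.572] y [ 0.411 -0.849 -0.334] z [ 0.43   0.503 -0.749] tilt 41.4555557551542
tool cm to goal [17.865 17.661 -7.849]
1cm world X [0.804 0.411 0.43 ]
1cm world Y [ 0.164 -0.849  0.503]
1cm world Z [ 0.572 -0.334 -0.749]
```

```bash
python3 -m crank '[[[1.5,-6,0,0],[1.5,-6,0,0],[1.5,-6,0,0],[1.5,-6,0,0],[1.5,-6,0,0]]]';python3 st.py "(0.5,0.1,0.6)"
```

```text
time_s: 11.62
tcp_pos: [0.0729, 0.6549, 0.6791]
tool_rot: [-0.324, 0.886, 0.176, 0.279]
force: [-0.4, 0.5, -0.4]
grip_width: 0.0002
grip_force: 0.0
q [ 0.174 -0.253 -1.524  1.069  0.061  1.25  -2.634] pos [0.073 0.655 0.679] t 11.625
x [0.782 0.131 0.609] y [ 0.493 -0.728 -0.476] z [ 0.381  0.673 -0.634] tilt 50.67076044712518
tool cm to goal [ 21.293  65.227 -16.064]
1cm world X [0.782 0.493 0.381]
1cm world Y [ 0.131 -0.728  0.673]
1cm world Z [ 0.609 -0.476 -0.634]
```

The tilt is now 51°, pointing at azimuth 60°, which is what I wanted. I'll carry this orientation high across to the outside of the ring.

```bash
python3 -m crank '[[[2.2,5.5,-1,0],[2.2,5.5,-1,0],[2.2,5.5,-1,0],[2.2,5.5,-1,0],[2.2,5.5,-1,0]]]'>/dev/null;python3 st.py;  python3 -m crank '[[[2.2,5.5,-1.5,0],[2.2,5.5,-1.5,0],[2.2,5.5,-1.5,0],[2.2,5.5,-1.5,0],[2.2,5.5,-1.5,0]]]';python3 st.py "(0.5,-0.3,0.5)"
```

```text
q [-0.879 -0.249 -0.548  1.277  0.225  1.233 -2.626] pos [0.141 0.557 0.689] t 12.25
x [0.764 0.116 0.635] y [ 0.504 -0.722 -0.474] z [ 0.403  0.682 -0.61 ] tilt 52.37687251093715
time_s: 12.88
tcp_pos: [0.2758, 0.4802, 0.6911]
tool_rot: [-0.297, 0.895, 0.175, 0.281]
force: [1.8, -0.4, 1.0]
grip_width: -0.0002
grip_force: 0.0
q [-0.952 -0.252 -0.161  1.257  0.051  1.295 -2.303] pos [0.276 0.48  0.691] t 12.875
x [0.78  0.146 0.608] y [ 0.481 -0.762 -0.434] z [ 0.4    0.631 -0.665] tilt 48.339888367805685
tool cm to goal [ -5.541  78.513 -27.578]
1cm world X [0.78  0.481 0.4  ]
1cm world Y [ 0.146 -0.762  0.631]
1cm world Z [ 0.608 -0.434 -0.665]
```

```bash
python3 -m crank '[[[0.5,5.5,-1,0],[0.5,5.5,-1,0],[0.5,5.5,-1.5,0],[-0.5,5.5,-1.5,0],[-0.5,5.5,-1.5,0]]]'>/dev/null;python3 st.py;  python3 -m crank '[[[-0.5,5.5,-2,0],[-0.5,5.5,-2,0],[-0.5,5.5,-2,0],[-0.5,5.5,-2,0],[-0.5,5.5,-2,0]]]';python3 st.py "(0.54,-0.31,0.4)"
```

```text
q [-0.082 -0.252 -0.171  1.304 -0.561  1.477 -1.559] pos [0.412 0.294 0.655] t 13.5
x [0.803 0.188 0.566] y [ 0.477 -0.772 -0.42 ] z [ 0.358  0.607 -0.709] tilt 44.813437936658396
time_s: 14.12
tcp_pos: [0.4867, 0.0155, 0.5966]
tool_rot: [-0.282, 0.907, 0.183, 0.255]
force: [0.6, -0.7, 0.4]
grip_width: -0.0001
grip_force: 0.0
q [ 0.104 -0.074  0.326  1.295 -0.767  1.747 -0.951] pos [0.487 0.015 0.597] t 14.125
x [0.803 0.187 0.566] y [ 0.475 -0.774 -0.419] z [ 0.36   0.605 -0.71 ] tilt 44.74348508338355
tool cm to goal [-12.931  35.95   -3.815]
1cm world X [0.803 0.475 0.36 ]
1cm world Y [ 0.187 -0.774  0.605]
1cm world Z [ 0.566 -0.419 -0.71 ]
```

```bash
python3 -m crank '[[[-2,5.2,-0.6,0],[-2,5.2,-0.6,0],[-2,5.2,-0.6,0],[-2,5.2,-0.6,0],[-2,5.2,-0.6,0]]]'>/dev/null;python3 -m crank '[[[-2,5.2,-0.6,0],[-1,4.7,-0.2,0],[0,0,0,-10],[0,0,0,-10],[0,0,0,-10]]]';python3 -m crank '[[[0,0,0,-9],[0,0,0,0]]]'
python3 - <<'E'
from h import *
from scipy.spatial.transform import Rotation as R
s=bot.state();w,x,y,z=s['tool_rot'];T=np.eye(4);T[:3,:3]=R.from_quat([x,y,z,w]).as_matrix();T[:3,3]=s['tcp_pos']
cv2.imwrite('pics/w2.png',bot.get_image('wrist'));np.save('w2.npy',T@bot.get_calibration('wrist')['hand_eye'])
E
python3 st.py "(0.56,-0.27,0.30)"
```

```text
time_s: 15.38
tcp_pos: [0.5391, -0.3082, 0.3986]
tool_rot: [-0.206, 0.827, 0.413, 0.319]
force: [0.5, -0.2, 0.5]
grip_width: 0.0
grip_force: 0.0
time_s: 15.62
tcp_pos: [0.5389, -0.3079, 0.3991]
tool_rot: [-0.181, 0.794, 0.474, 0.334]
force: [-0.4, 0.3, -0.8]
grip_width: -0.0003
grip_force: 0.0
q [ 0.581  0.501  0.493  1.097 -0.955  1.92   0.378] pos [ 0.539 -0.308  0.399] t 15.675
x [0.329 0.631 0.703] y [ 0.874 -0.485  0.027] z [ 0.358  0.605 -0.711] tilt 44.69701159779402
tool cm to goal [-3.887 -0.252 10.094]
1cm world X [0.329 0.874 0.358]
1cm world Y [ 0.631 -0.485  0.605]
1cm world Z [ 0.703  0.027 -0.711]
```

View pics/w2.png

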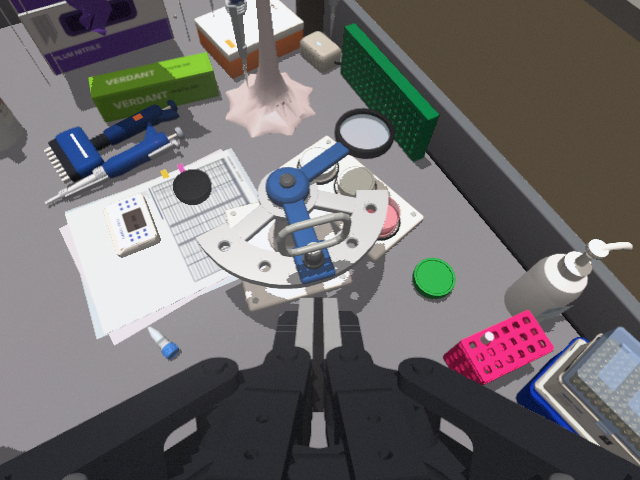

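The wrist view shows the ring loop spanning about (278–348, 215–255), with its top bar as the upper line. I'll take enlarged crops of it in both views to triangulate the bar's centre.

Run:
```python
import cv2,numpy as np
w=cv2.imread('pics/w2.png')[195:285,260:370];t=cv2.imread('pics/top0.png')[180:255,310:365]
a=cv2.resize(w,None,fx=4,fy=4,interpolation=cv2.INTER_CUBIC);b=cv2.resize(t,None,fx=6,fy=6,interpolation=cv2.INTER_CUBIC)
for im,f in((a,4),(b,6)):
    for k in range(0,im.shape[1],10*f): cv2.line(im,(k,0),(k,5),(0,255,255),1)
    for k in range(0,im.shape[0],10*f): cv2.line(im,(0,k),(5,k),(0,255,255),1)
o=np.zeros((450,440+330,3),np.uint8);o[:360,:440]=a;o[:450,440:]=b;cv2.imwrite('pics/c2.png',o)
```

```text
(no output)
```

View pics/c2.png

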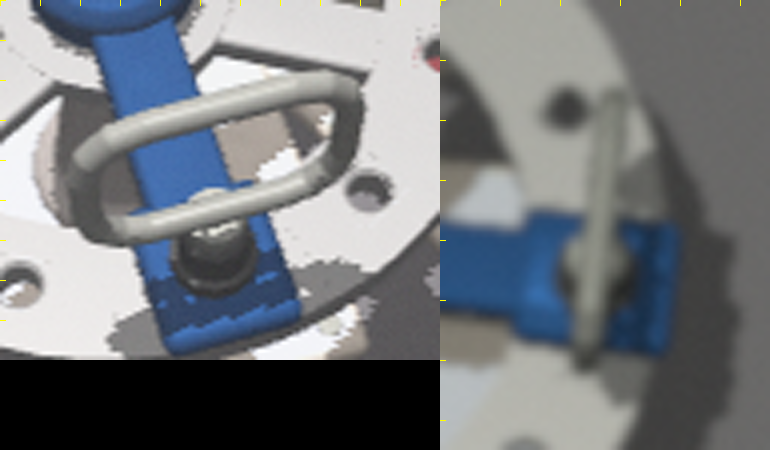

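Run:
```python
from h import *
np.set_printoptions(precision=4,suppress=True)
T=np.load('w2.npy')
P=lambda x,y:(260+x/4,195+y/4)
Z=.221
print('wrist mid on z',onz('wrist',P(215,112),Z,T),'L',onz('wrist',P(88,152),Z,T),'R',onz('wrist',P(345,82),Z,T))
print('top mid',onz('top',(336.4,218.3),Z),'ends',onz('top',(338.7,195.8),Z),onz('top',(334.2,240.8),Z))
print('wrist pivot',onz('wrist',(287,182),.155,T),'lens',onz('wrist',(364,133),.134,T))
(o1,d1),(o2,d2)=ray('wrist',P(215,112),T),ray('top',(336.4,218.3))
t=np.linalg.lstsq(np.c_[d1,-d2],o2-o1,rcond=None)[0];print(o1+d1*t[0],o2+d2*t[1])
```

```text
wrist mid on z [ 0.6098 -0.1822  0.221 ] L [ 0.5788 -0.1779  0.221 ] R [ 0.6409 -0.1894  0.221 ]
top mid [ 0.605  -0.1799  0.221 ] ends [ 0.641  -0.1866  0.221 ] [ 0.5696 -0.1735  0.221 ]
wrist pivot [ 0.6288 -0.0844  0.155 ] lens [ 0.7626 -0.0465  0.134 ]
[ 0.6108 -0.1805  0.2176] [ 0.6061 -0.1801  0.2165]
```

Both views agree: bar centre B is about (0.607, -0.181, 0.221), the ring axis is at azimuth 80°, and the pivot at (0.626, -0.078). I'll roll the tool a little so the finger section lines up with the opening, then go to the pre-entry point.

```bash
python3 -m crank '[[[0,0,0,-6],[0,0,0,-6.5],[0,0,0,0]]]'>/dev/null
cat >> st.py <<'E'
B=np.array([.607,-.181,.221])
E=B-.0195*M[:,0]+.008*M[:,2]
print('entry',E,'tool cm to pre',M.T@(E-.07*M[:,2]-s['tcp_pos'])*100,'to entry',M.T@(E-s['tcp_pos'])*100,'F',s['force'])
E
python3 st.py
```

```text
q [ 0.596  0.497  0.465  1.097 -0.943  1.913  0.59 ] pos [ 0.539 -0.308  0.399] t 16.05
x [0.132 0.721 0.68 ] y [ 0.924 -0.337  0.178] z [ 0.358  0.605 -0.711] tilt 44.70673449989377
entry [ 0.607 -0.19   0.202] tool cm to pre [-4.052 -1.136 16.583] to entry [-4.052 -1.136 23.583] F [ 0.174 -0.456  0.117]
```

```bash
python3 -m crank '[[[-2,-0.6,4,0],[-2,-0.5,4,0],[0,0,4.5,0],[0,0,4,0],[0,0,0,0]]]'>/dev/null; python3 st.py
python3 - <<'E'
from h import *
from scipy.spatial.transform import Rotation as R
s=bot.state();w,x,y,z=s['tool_rot'];T=np.eye(4);T[:3,:3]=R.from_quat([x,y,z,w]).as_matrix();T[:3,3]=s['tcp_pos']
im=bot.get_image('wrist');T=T@bot.get_calibration('wrist')['hand_eye'];np.save('w3.npy',T)
cv2.imwrite('pics/w3.png',im)
E
```

```text
q [ 0.446  0.484  0.421  1.442 -0.921  1.59   0.722] pos [ 0.583 -0.229  0.251] t 16.675
x [0.131 0.718 0.683] y [ 0.926 -0.335  0.174] z [ 0.353  0.61  -0.709] tilt 44.82856661166731
entry [ 0.607 -0.19   0.202] tool cm to pre [-0.216  0.122 -0.331] to entry [-0.216  0.122  6.669] F [ 0.399 -0.069  1.189]
```

View pics/w3.png

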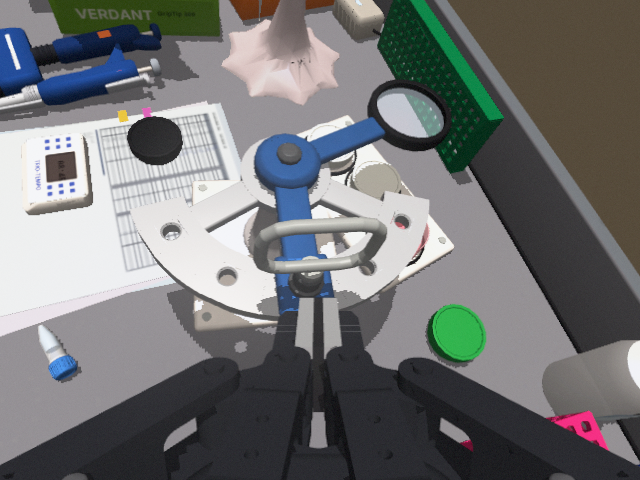

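The fingertips are at (318,300), lined up just in front of the ring. The top bar runs from (268,240) to (375,225), so I'll check its position from here.

Run:
```python
from h import *
T=np.load('w3.npy')
for p in((321,231),(268,240),(375,225),(320,265)): print(onz('wrist',p,.221 if p[1]<250 else .169,T).round(4))
```

```text
[ 0.6067 -0.1834  0.221 ]
[ 0.5785 -0.1815  0.221 ]
[ 0.6369 -0.1873  0.221 ]
[ 0.6165 -0.1823  0.169 ]
```

```bash
python3 -m crank '[[[-0.3,0.1,2,0],[0,0,2,0],[0,0,1.5,0],[0,0,1,0],[0,0,0,0]]]'; python3 st.py
```

```text
time_s: 17.35
tcp_pos: [0.6062, -0.195, 0.2043]
tool_rot: [-0.145, 0.737, 0.559, 0.352]
force: [-1.1, 0.6, -0.3]
grip_width: -0.0
grip_force: 0.0
q [ 0.394  0.502  0.395  1.52  -0.946  1.475  0.749] pos [ 0.606 -0.195  0.204] t 17.35
x [0.128 0.721 0.681] y [ 0.925 -0.334  0.18 ] z [ 0.357  0.607 -0.71 ] tilt 44.73556883994707
entry [ 0.607 -0.19   0.202] tool cm to pre [ 0.206 -0.094 -6.509] to entry [ 0.206 -0.094  0.491] F [-1.1    0.595 -0.27 ]
```

```bash
python3 -m crank '[[[0,0,0.5,0],[0.27,0.07,-0.28,0],[0.27,0.07,-0.28,0],[0,0,0,0]]]'|grep -E "pos|force"; python3 -m crank '[[[0.2,0.05,-0.2,0],[0,0,0,0]]]'|grep -E "pos|force";python3 -m crank '[[[0.2,0.05,-0.2,0],[0,0,0,0]]]'|grep -E "pos|force"
```

```text
tcp_pos: [0.6081, -0.1933, 0.2101]
force: [-0.4, -0.2, 0.3]
grip_force: 0.0
tcp_pos: [0.608, -0.1929, 0.2124]
force: [-0.4, -0.3, -0.1]
grip_force: 0.0
tcp_pos: [0.608, -0.1928, 0.2152]
force: [0.9, -0.3, 0.0]
grip_force: 0.0
```

```bash
python3 -m crank '[[[0,0,0.6,0],[0,0,0.6,0],[0,0,0,0]]]'|grep -E "pos|force"; python3 -m crank '[[[0.2,0.05,-0.2,0],[0,0,0,0]]]'|grep -E "pos|force";python3 -m crank '[[[0.2,0.05,-0.2,0],[0,0,0,0]]]'|grep -E "pos|force"
python3 - <<'E'
import cv2
from bench import bot
a=bot.get_image('wrist')[170:330,220:420];b=bot.get_image('scene')[160:260,240:360]
import numpy as np
cv2.imwrite('pics/c3.png',np.hstack([cv2.resize(a,(400,320)),cv2.resize(b,(384,320))]))
E
```

```text
tcp_pos: [0.6122, -0.1844, 0.2057]
force: [-0.0, -0.0, -0.3]
grip_force: 0.0
tcp_pos: [0.6124, -0.1857, 0.2098]
force: [-0.2, -0.2, -0.5]
grip_force: 0.0
tcp_pos: [0.6123, -0.1855, 0.2126]
force: [-0.2, 0.1, -0.7]
grip_force: 0.0
```

View pics/c3.png

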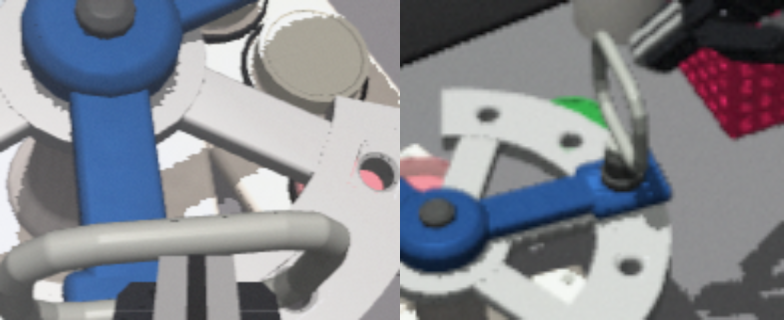

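```bash
cat > pr.py <<'E'
from h import *
from scipy.spatial.transform import Rotation as R
s=bot.state();w,x,y,z=s['tool_rot'];M=R.from_quat([x,y,z,w]).as_matrix()
def proj(n,P,T=None):
    c=bot.get_calibration(n);T=np.array(c['pose']) if T is None else T
    K=np.array([[c["fx"],0,c["cx"]],[0,c["fy"],c["cy"]],[0,0,1]]);q=(np.asarray(P)-T[:3,3])@T[:3,:3]*[1,-1,-1]
    return cv2.projectPoints(q[None],np.zeros(3),np.zeros(3),K,np.array(c['dist']))[0].ravel().round(1)
H=np.eye(4);H[:3,:3]=M;H[:3,3]=s['tcp_pos'];W=H@bot.get_calibration('wrist')['hand_eye']
for nm,P in dict(B=[.607,-.183,.221],tcp=s['tcp_pos'],tip=s['tcp_pos']+.014*M[:,2],back=s['tcp_pos']-.03*M[:,2]).items():
    a=proj('scene',P);b=proj('wrist',P,W)
    print(nm,P,'scene crop',(a-[240,160])*3.2+[400,0],'wrist crop',(b-[220,170])*2)
E
python3 pr.py
```

```text
B [0.607, -0.183, 0.221] scene crop [623.68  66.24] wrist crop [173.6 251.4]
tcp [ 0.61221888 -0.18535261  0.21226087] scene crop [623.04  71.68] wrist crop [194.8 269.8]
tip [ 0.61723359 -0.17687453  0.20231225] scene crop [604.8  86.4] wrist crop [195.  242.4]
back [ 0.60147309 -0.2035199   0.23357934] scene crop [662.4  40. ] wrist crop [194.4 345.8]
```

The finger doesn't reach far enough under the bar yet: there is no force even with the finger axis 7 mm below the bar centre. I'll lower it, go deeper and lift again.

```bash
python3 -m crank '[[[-0.6,0,0,0],[-0.6,0,0,0],[0,0,0.8,0],[0,0,0.8,0],[0,0,0,0]]]'|grep -E "pos|force"; python3 -m crank '[[[0.3,0,0,0],[0.3,0,0,0],[0,0,0,0]]]'|grep -E "pos|force";python3 -m crank '[[[0.3,0,0,0],[0,0,0,0]]]'|grep -E "pos|force"; python3 pr.py
```

```text
tcp_pos: [0.6166, -0.1828, 0.192]
force: [0.1, -0.3, 0.8]
grip_force: 0.0
tcp_pos: [0.6172, -0.1803, 0.1969]
force: [0.4, -1.8, -0.6]
grip_force: 0.9
tcp_pos: [0.6167, -0.1799, 0.1972]
force: [-0.3, -6.4, -8.2]
grip_force: 4.7
B [0.607, -0.183, 0.221] scene crop [623.68  66.24] wrist crop [173.2 258. ]
tcp [ 0.61669267 -0.17991609  0.19721234] scene crop [610.88  92.16] wrist crop [194.8 269.8]
tip [ 0.62170728 -0.17147854  0.18722928] scene crop [592.96 106.24] wrist crop [195.  242.4]
back [ 0.6059471  -0.19799656  0.21860462] scene crop [649.6  60.8] wrist crop [194.4 345.8]
```

It's hooked: the force along tool -x is about 10 N. I'll lift straight up by about 14 mm.

```bash
python3 -m crank '[[[0.2,0.05,-0.21,0],[0.2,0.05,-0.21,0],[0,0,0,0]]]'|grep -E "pos|force"; python3 -m crank '[[[0.2,0.05,-0.21,0],[0.2,0.05,-0.21,0],[0,0,0,0]]]'|grep -E "pos|force"; python3 -m crank '[[[0.14,0.03,-0.14,0],[0,0,0,0]]]'|grep -E "pos|force"; python3 st.py
```

```text
tcp_pos: [0.6164, -0.1799, 0.2027]
force: [-0.3, -5.2, -9.1]
grip_force: 5.0
tcp_pos: [0.6163, -0.1798, 0.2084]
force: [-0.0, -6.4, -10.0]
grip_force: 5.7
tcp_pos: [0.6162, -0.1798, 0.2102]
force: [0.3, -6.3, -11.0]
grip_force: 5.8
q [ 0.365  0.487  0.39   1.522 -0.946  1.456  0.715] pos [ 0.616 -0.18   0.21 ] t 21.575
x [0.133 0.723 0.678] y [ 0.924 -0.337  0.178] z [ 0.357  0.603 -0.713] tilt 44.495720624245045
entry [ 0.607 -0.19   0.202] tool cm to pre [-1.431 -0.616 -7.37 ] to entry [-1.431 -0.616 -0.37 ] F [  0.326  -6.257 -10.977]
```

The pin is about 13 mm up. I'll lift another 2 mm, then swing the first 10° clockwise, tracking the arm angle from the blue lens leg in the top view.

```bash
cat > ang.py <<'E'
from h import *
def leg(im):
    h=cv2.cvtColor(im,cv2.COLOR_BGR2HSV);m=cv2.inRange(h,(100,120,50),(125,255,255))
    v,u=np.nonzero(m);P=[]
    for a,b in zip(u,v):
        if abs(a-274)<75 and -75<b-219<10: P.append(onz('top',(a,b),.15)[:2]-[.6262,-.078])
    P=np.array(P);r=np.hypot(*P.T);P=P[(r>.045)&(r<.1)&(P[:,0]>.03)]
    c=P.mean(0);return np.degrees(np.arctan2(c[1],c[0])),len(P)
a=leg(cv2.imread('pics/top0.png'));b=leg(bot.get_image('top'));print('arm deg',b[0]-a[0],a,b)
E
python3 -m crank '[[[0.14,0.04,-0.14,0],[0,0,0,0]]]'|grep -E "pos|force"; python3 ang.py
python3 -m crank '[[[0.03,-0.45,-0.08,0],[0.03,-0.45,-0.08,0],[0.03,-0.45,-0.08,0],[0.03,-0.45,-0.08,0],[0,0,0,0]]]'|grep -E "pos|force"; python3 ang.py; python3 st.py
```

```text
tcp_pos: [0.6161, -0.1797, 0.2121]
force: [0.0, -5.9, -11.0]
grip_force: 6.0
arm deg -0.47646705176988036 (np.float64(12.74525699280577), 308) (np.float64(12.26878994103589), 308)
tcp_pos: [0.5979, -0.1751, 0.2118]
force: [-4.0, -6.9, -11.1]
grip_force: 6.5
arm deg -10.33458304577493 (np.float64(12.74525699280577), 308) (np.float64(2.4106739470308383), 306)
q [ 0.365  0.451  0.396  1.571 -0.933  1.451  0.729] pos [ 0.598 -0.175  0.212] t 22.55
x [0.134 0.723 0.678] y [ 0.924 -0.338  0.177] z [ 0.357  0.603 -0.714] tilt 44.460515807752955
entry [ 0.607 -0.19   0.202] tool cm to pre [-1.629  1.198 -6.894] to entry [-1.629  1.198  0.106] F [ -2.614  -6.191 -10.726]
```

The ring follows exactly (-10.3°). Next 10°, with a small roll to stay aligned with the bar.

```bash
python3 -m crank '[[[0,0,0,3.5],[0,0,0,3.5],[0,0,0,0]]]'|grep -E "pos|force"; python3 ang.py
python3 -m crank '[[[0.03,-0.45,-0.03,0],[0.03,-0.45,-0.03,0],[0.03,-0.45,-0.03,0],[0.03,-0.45,-0.03,0],[0,0,0,0]]]'|grep -E "pos|force"; python3 ang.py; python3 st.py
```

```text
tcp_pos: [0.598, -0.1749, 0.2116]
force: [-2.4, -6.5, -10.6]
grip_force: 6.4
arm deg -9.54923766778921 (np.float64(12.74525699280577), 308) (np.float64(3.19601932501656), 309)
tcp_pos: [0.5813, -0.1675, 0.2117]
force: [-4.4, -7.7, -11.2]
grip_force: 6.9
arm deg -18.511420631585164 (np.float64(12.74525699280577), 308) (np.float64(-5.7661636387793935), 305)
q [ 0.349  0.416  0.414  1.622 -0.927  1.445  0.622] pos [ 0.581 -0.167  0.212] t 23.65
x [0.246 0.676 0.694] y [ 0.901 -0.423  0.093] z [ 0.357  0.603 -0.714] tilt 44.45096437972661
entry [ 0.605 -0.189  0.202] tool cm to pre [-1.585  2.972 -6.763] to entry [-1.585  2.972  0.237] F [ -4.641  -7.971 -10.086]
```

```bash
python3 -m crank '[[[0,0,0,3.5],[0,0,0,3.5],[0,0,0,0]]]'|grep -E "pos|force"; python3 ang.py
python3 -m crank '[[[0.02,-0.41,0.01,0],[0.02,-0.41,0.02,0],[0.02,-0.41,0.01,0],[0.02,-0.41,0.02,0],[0,0,0,0]]]'|grep -E "pos|force"; python3 ang.py; python3 st.py
```

```text
tcp_pos: [0.5813, -0.1674, 0.2116]
force: [-4.9, -6.2, -11.6]
grip_force: 6.8
arm deg -18.053297899493607 (np.float64(12.74525699280577), 308) (np.float64(-5.30804090668784), 305)
tcp_pos: [0.5674, -0.1585, 0.2117]
force: [-5.8, -7.2, -11.5]
grip_force: 7.2
arm deg -26.09394350236913 (np.float64(12.74525699280577), 308) (np.float64(-13.348686509563358), 317)
q [ 0.331  0.384  0.431  1.668 -0.922  1.436  0.51 ] pos [ 0.567 -0.158  0.212] t 24.75
x [0.354 0.62  0.7  ] y [ 0.865 -0.503  0.007] z [ 0.356  0.603 -0.714] tilt 44.44309102260648
entry [ 0.603 -0.188  0.202] tool cm to pre [-1.287  4.561 -6.818] to entry [-1.287  4.561  0.182] F [ -6.98   -7.386 -11.719]
```

```bash
python3 -m crank '[[[0.03,-0.22,0.02,0],[0.03,-0.22,0.02,0],[0.03,-0.22,0.02,0],[0,0,0,0]]]'|grep -E "pos|force"; python3 ang.py;python3 ang.py
python3 - <<'E'
from h import *
# lens dark ring centre in top view
im=bot.get_image('top');g=cv2.cvtColor(im,cv2.COLOR_BGR2GRAY)
g0=cv2.cvtColor(cv2.imread('pics/top0.png'),cv2.COLOR_BGR2GRAY)
for n,k in(('start',g0),('now',g)):
    c=cv2.HoughCircles(cv2.medianBlur(k[100:240,200:360],3),cv2.HOUGH_GRADIENT,1,60,param1=100,param2=12,minRadius=17,maxRadius=26)
    for u,v,r in (c[0][:3] if c is not None else []):
        p=onz('top',(u+200,v+100),.134);d=p[:2]-[.6262,-.078];print(n,u+200,v+100,r,p.round(4),np.hypot(*d).round(4),np.degrees(np.arctan2(d[1],d[0])).round(1))
E
```

```text
tcp_pos: [0.5622, -0.1544, 0.2117]
force: [-5.5, -7.6, -10.7]
grip_force: 7.4
arm deg -29.51489670775306 (np.float64(12.74525699280577), 308) (np.float64(-16.769639714947292), 310)
arm deg -29.514744990017114 (np.float64(12.74525699280577), 308) (np.float64(-16.769487997211346), 310)
start 252.5 150.5 22.1 [ 0.7625 -0.0451  0.134 ] 0.1402 13.6
start 316.5 197.5 24.3 [ 0.6664 -0.152   0.134 ] 0.0842 -61.5
now 293.5 147.5 21.8 [ 0.762  -0.1182  0.134 ] 0.1416 -16.5
now 230.5 188.5 18.6 [ 0.6951 -0.0031  0.134 ] 0.1017 47.4
```

Both estimates put the arm at -29.5 to -30.1°. I'll lower it gently and watch the force.

```bash
for i in 1; do python3 -m crank '[[[-0.14,0,0.14,0],[-0.14,0,0.14,0],[0,0,0,0]]]'|grep -E "pos|force"; python3 -m crank '[[[-0.14,0,0.14,0],[0,0,0,0]]]'|grep -E "pos|force"; python3 -m crank '[[[-0.14,0,0.14,0],[0,0,0,0]]]'|grep -E "pos|force"; done; python3 ang.py
```

```text
tcp_pos: [0.5623, -0.1545, 0.2077]
force: [-6.2, -7.9, -10.0]
grip_force: 7.1
tcp_pos: [0.5623, -0.1544, 0.2058]
force: [-6.3, -7.6, -9.1]
grip_force: 7.0
tcp_pos: [0.5623, -0.1545, 0.204]
force: [-6.3, -7.5, -8.9]
grip_force: 6.9
arm deg -29.495128154537987 (np.float64(12.74525699280577), 308) (np.float64(-16.749871161732216), 313)
```

The force still follows with the pin near 7 mm, so it is entering the hole. I'll continue down.

```bash
python3 -m crank '[[[-0.14,0,0.14,0],[-0.14,0,0.14,0],[0,0,0,0]]]'|grep -E "pos|force"; python3 -m crank '[[[-0.14,0,0.14,0],[-0.14,0,0.14,0],[0,0,0,0]]]'|grep -E "pos|force"; python3 -m crank '[[[-0.14,0,0.1,0],[-0.14,0,0.1,0],[0,0,0,0]]]'|grep -E "pos|force"; python3 ang.py
```

```text
tcp_pos: [0.5624, -0.1545, 0.2002]
force: [-7.0, -7.5, -7.7]
grip_force: 6.7
tcp_pos: [0.5631, -0.1546, 0.1976]
force: [-6.8, -7.7, -4.0]
grip_force: 4.9
tcp_pos: [0.5642, -0.1534, 0.1953]
force: [-2.4, -5.4, -0.5]
grip_force: 2.4
arm deg -29.414510890519665 (np.float64(12.74525699280577), 308) (np.float64(-16.669253897713894), 313)
```

```bash
python3 -m crank '[[[-0.15,0,0,0],[-0.15,-0.1,-0.3,0],[0,0,0,0]]]'|grep -E "pos|force"; python3 -m crank '[[[0,0,-1,0],[0,0,-1,0],[0,0,0,0]]]'|grep -E "pos|force"; python3 ang.py
```

```text
tcp_pos: [0.5615, -0.1553, 0.1956]
force: [-0.2, 0.5, 1.1]
grip_force: 0.0
tcp_pos: [0.5542, -0.1692, 0.2104]
force: [-0.1, -0.9, 0.2]
grip_force: 0.0
arm deg -29.448337197069925 (np.float64(12.74525699280577), 308) (np.float64(-16.703080204264154), 311)
```

Contact is gone and the arm hasn't moved. I'll withdraw fully and look.

```bash
python3 -m crank '[[[0,0,-1.5,0],[0,0,-2,0],[0,0,-3,0],[0,0,-4,0],[0,0,-4,0]]]'|grep -E "pos|force"; python3 -m crank '[[[0,0,-4,0],[0,0,0,0]]]'|grep -E "pos|force"; python3 ang.py
python3 - <<'E'
import cv2,numpy as np
from bench import bot
a=bot.get_image('wrist');b=bot.get_image('top')[110:310,180:380]
cv2.imwrite('pics/f.png',np.hstack([cv2.resize(a[100:340,180:480],(440,352)),cv2.resize(b,(352,352))]))
E
```

```text
tcp_pos: [0.5011, -0.2572, 0.3144]
force: [0.4, -1.2, -0.2]
grip_force: 0.0
tcp_pos: [0.4863, -0.2839, 0.3436]
force: [0.4, 0.4, 0.0]
grip_force: 0.0
arm deg -29.421050757500815 (np.float64(12.74525699280577), 308) (np.float64(-16.675793764695047), 311)
```

View pics/f.png

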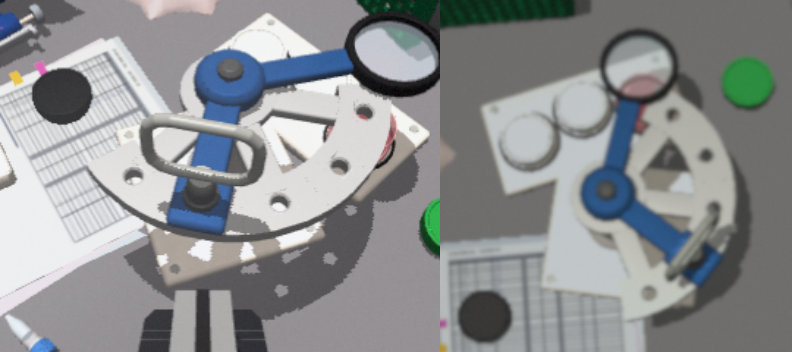

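The lens is over the pink dish, the covered dishes haven't moved and the hand is clear. The hook unloaded at the same height (0.197) where it first took the load, so the pin is home. Handing in.

```bash
python3 -c "
from bench import bot;print(bot.hand_in())"
```

```text
the job is handed in; nothing more can be done
None
```

I swung the magnifier one hole clockwise onto the pink dish, let the pin drop, withdrew the hand and handed the job in. The final pictures show the lens over the dish and the covered dishes where they were; I judged the pin home from the hook unloading at its starting height, and hand-in returned no verdict.

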